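Set up a printing plate for its photograph

TASK

Take the copper printing plate off the wire rack, lay it face up between the guides of the grey copy station and press it down past the two spring rollers until it lies flat on the bed. Then turn the black lamp dimmer so that its white pointer line points at the red tab on the scale. Leave the plate in place and the tin, ink knife and iron ring undisturbed.

Things in the scene. Friction and masses are not known exactly. Their poses are not given: they have to be found in the camera images.
- plate: copper printing plate, a flat rectangular slab 130 (its x) x 60 (its y) x 10 mm thick, about 0.2 kg, dark etched picture on its upper face. Origin: centre of its underside. It starts flat, face up, on the wire rack; turned end for end it serves as well.
- plate_mid (a point): centre of the plate's upper face, 10 mm above its origin
- rack: fixed wire rack 180 (its x) x 200 (its y) mm, its wire tops 25 mm above the table; wires 6 mm thick run along its x every 20 mm. Origin: centre, on the table.
- station: fixed grey copy station, a box 220 (its x) x 350 (its y) mm, its deck 45 mm above the table; the plate's bed lies towards its +y side, the dimmer dial towards its -y side. Origin: centre of its underside.
- seat (a point): centre of the bed on the deck (station frame x 0, y +75, z 45 mm), axes as the station's. The seated plate's underside centre belongs here, the plate's length along the station's x, either way round. A plate laid on the two rollers first rests with its underside about 18 mm above the deck; pushed down with 5 to 15 N each end snaps past its roller, one perhaps before the other.
- clip_near: orange spring roller at the bed's -x end, radius 10, 40 mm wide, axis along the station's y; origin at its centre, 12 mm above the deck, 73 mm from the seat. It overlaps the plate's end by 2 mm and yields outwards only, up to 9 mm. On both sides of it a fixed steel end stop, 22 mm high, stands 2.5 mm clear of the plate's end.
- clip_far: the same spring roller at the bed's +x end
- guides (a point): same point as the seat. Around it stand four fixed aluminium corner guides 16 mm long (centred 47 mm from the middle along the station's x), 6 mm thick, 22 mm high, 3 mm clear of the plate's long sides; the middle 78 mm of those sides is open for fingers.
- dimmer (a joint): angle of the dimmer knob, 0 to 4.71 rad; at 0 the pointer points to the station's -x side; it grows as the knob turns clockwise seen from above. Light friction (0.06 N m), no detents, stays where left.
- dimmer_grip (a point): point to grip on the vertical dimmer axis (station frame x 0, y -100, z 79 mm); its x axis runs along the grip bar, the pointer towards its -x. The knob is a black disc of radius 36 mm (top 59 mm above the table) carrying an upright grip bar 66 long x 16 wide, from 59 to 93 mm above the table, turning as one. It stands on a white scale disc, radius 62 mm, top 51 mm above the table.
- pointer (a point): outer tip of the white pointer line, at the knob disc's rim, 36 mm from the axis, 59 mm above the table
- mark (a point): where the pointer's tip must be: 36 mm from the dimmer axis, in line with the red tab. The tab (18 x 9 x 3 mm) is fixed on the white scale disc just outside the knob; somewhere 100 to 145 degrees clockwise of the knob's zero, differing each time.
- ink_tin: bystander: ink tin, 72 mm across, 70 mm high; origin at the centre of its underside
- ink_knife: bystander: spatula-like ink knife with a wooden handle, 280 mm long (its x), blade 65 mm wide towards +x, 20 mm high, lying flat on the table; origin near the middle
- iron_ring: bystander: dark iron ring, 90 mm across, 12 mm high, on the table; origin at the centre of its underside
There are look-alikes about, which are no part of the job. What is shaped like the plate but purple or turquoise is not meant.

How it is judged:
By the outcome, as a careful person would: the job done as asked, in the order asked, and still so for the second after the job is handed in, with the robot touching nothing.
It also fails if it takes over 64 s, if anything falls off the work surface, if the arm or the gripper's body presses on something with over 40 N, if the wrist force passes 120 N, or if a joint passes its speed limit or range.

ROBOT

A 6-joint arm with a two-finger parallel gripper is mounted at the origin on the work surface. World frame = base frame: x ahead of the robot, y to its left, z up, the work surface at z = 0. Lengths are in mm, angles in rad, forces in N, time in s.
With the tool pointing down it reaches from about 275 to 750 mm from the base axis. Payload 10.2 kg.
Tool frame: the origin (TCP) lies at the very end of the fingers, on their centre line; the grasp point (between the pads) lies 19 mm behind it (ctrl.grip_depth is the distance from the TCP to the grasp point, in mm); z points along the fingers, x is the direction in which the jaws open and shut, and the axes are right-handed (so a half turn about z gives the same grasp; the last joint's range is limited). The gripper opens to 85 mm and grips with 20 to 120 N. Pads are 22 mm wide; open, the fingers measure 114 mm over their backs; the gripper's body (76 mm by 85 mm) begins 54 mm behind the grasp point. The pads swing forward as they close: fully open they stand 13 mm farther back than shut.
Start: joints at [0.956, 0.313, 1.498, -0, 1.331, -0.223], TCP at [200.486, 485.218, 231.294] pointing down, gripper open.
Joint ranges: [-2.94, 2.94], [-0.97, 2.17], [0.19, 2.56], [-1.23, 4.37], [0.02, 3.11], [-2.88, 2.88]. Speed limits (rad/s): [2.39, 2.39, 3.01, 3.14, 3.14, 3.14].

INTERFACE

Orientations are given as a unit quaternion [w, x, y, z].
In Python, from rig import ctrl gives the robot as it stands.
- The arm moves only by the tool play_rows, never from a script. Its argument "motion" is a list of rows, each a list of 2 entries, a list of its own where there are three numbers: the shift along the tool's x, y, z in mm, then the turn, a rotation vector about the tool's x, y, z in degrees. A call has 1 to 20 rows; each row shifts and turns the commanded pose from where the row before left it, along the tool's axes as they then stand; what a row does not reach is not made up. A row lasts 1/12 s, in which the tool goes at most 41.7 mm and 7.16 degrees, less where a joint would pass 70% of its speed; a pose out of reach is approached as far as the arm can. A call with a gripper value outside its range is refused whole. "fingers" is the finger opening in mm, from 0 to 85.4, set as the call begins (left out, the last holds). The fingers move at their own pace and stop on an object; "squeeze" is the grip in N (left out, the last holds). Time passes only in rows, so rows that do not move let the fingers close. It gives the time, the measured TCP pose, the force and the opening at its end, in the units of the state.
- ctrl.sense(): the state, without advancing time (a new reading comes with each control period).
- ctrl.capture(name): name is "scene" or "top" or "wrist"; returns the picture (480x640x3 uint8, red, green, blue); there is no depth.
- ctrl.get_calibration(name): a dict with "K" (3x3 intrinsics, pixels), "k1" (the pictures are not rectified: a ray, as slopes to the right and down, at radius r is drawn at 1 + k1 r^2 times it, then the intrinsics apply), "R" (3x3) and "t" (3): a world point X has camera coordinates R X + t; the wrist camera has in their place "tool_from_camera" (4x4, takes a point from camera to tool coordinates, whose origin is the TCP and whose axes are the tool frame's). Camera axes: x right, y down, z forward; pixel columns grow to the right and rows downward; lengths in mm; the calibration is good to about 2 mm. A picture is of the moment at which its call begins: read the wrist's pose just before it. get_calibration takes no time and is no camera call.
- ctrl.finish_job(): hands the job in, once; it reports no verdict.
Trained networks look in the newest picture that a camera, given by its name, has taken for a name from the list of things; names that differ only in an ending like _2 or _b are one class to them, and where a whole thing is asked for, a point or a joint stands for the part that bears it (a point fixed in the world has none). Each returns a list of dicts, best first, with "p" (0 to 1); they miss things now and then, are a little off and sometimes report something else, mostly with a low value. They report only what shows in the picture. A call takes as long as a camera call. They do not tell look-alikes from the thing itself.
- ctrl.spot_in(camera, name): "position" ([column, row] as shares, 0 to 1, of the picture: columns of its width, rows of its height, amid what is visible of it).
The state is a dict: "time_s": time; "joints": joint angles; "dq": joint speeds; "tau": joint torques, N m; "eef_pos": TCP position; "ee_rot": TCP orientation; "force": force on the tool from outside, world axes, zero at the start; "wrist_torque": the same for the moment, N m; "grip_width": opening from 0.0 (shut) to 1.0 (fully open).
Only numpy, scipy, OpenCV 4.12 (cv2) and the standard library are available. Lean on these libraries where they do the work, as an engineer would, in place of code of your own. Each camera call takes 0.05 s, during which the arm holds its last target. There are 200 camera calls.

## Working session

There is one attempt and no reset: what is moved stays moved. The work goes in short steps, Python scripts to look and compute and a tool call to move; the robot and the scene stay as the last step left them, time stands still between calls to the robot, and variables do not carry over. Pictures are saved under pics/ and viewed, about 8 in all and at most 12, crops included, and the job is handed in when it is done.

Besides the shell and the picture viewer there is one more tool, called after ">>>" by a JSON object that holds its "fn" and its "kwargs", one argument or row to a line. play_rows: Moves the arm, as the interface text tells. Its arguments: {"type":"object","properties":{"motion":{"type":"array"},"fingers":{"type":"number"},"squeeze":{"type":"number"}},"required":["motion"]}

```bash
ls; mkdir -p pics
cat > h.py <<'E'
import numpy as np, cv2, json
from scipy.spatial.transform import Rotation as Rn
from rig import ctrl
def cap(c,name):
    s=ctrl.sense(); im=np.asarray(ctrl.capture(c)); cv2.imwrite(f'pics/{name}.png',im[:,:,::-1]); return s,im
def cam(c,s=None):
    k=ctrl.get_calibration(c); K=np.array(k['K'],float)
    if 'R' in k: R=np.array(k['R'],float); t=np.array(k['t'],float)
    else:
        T=np.array(k['tool_from_camera'],float); q=s['ee_rot']; Rt=Rn.from_quat([q[1],q[2],q[3],q[0]]).as_matrix()
        Rwc=Rt@T[:3,:3]; p=np.array(s['eef_pos'])+Rt@T[:3,3]; R=Rwc.T; t=-R@p
    return K,k['k1'],R,t
def px2w(cm,uv,z):
    K,k1,R,t=cm; d=np.array([(uv[0]-K[0,2])/K[0,0],(uv[1]-K[1,2])/K[1,1]]); u=d.copy()
    for _ in range(20): u=d/(1+k1*(u@u))
    r=R.T@np.array([u[0],u[1],1]); o=-R.T@t; return o+r*(z-o[2])/r[2]
def w2px(cm,X):
    K,k1,R,t=cm; c=R@np.asarray(X,float)+t; u=c[:2]/c[2]; u=u*(1+k1*(u@u)); return np.array([K[0,0]*u[0]+K[0,2],K[1,1]*u[1]+K[1,2]])
E
python3 - <<'E'
from h import *
s,_=cap('top','top0'); print(s)
cm=cam('top'); print(cm)
Z=dict(plate=35,rack=25,station=45,clip_near=67,clip_far=67,dimmer=75,mark=54,ink_tin=70,ink_knife=10,iron_ring=12,pointer=59)
for n,z in Z.items():
    for d in ctrl.spot_in('top',n)[:4]:
        p=d['position']; uv=(p[0]*640,p[1]*480); print(n,round(d['p'],2),np.round(uv),np.round(px2w(cm,uv,z)))
cap('scene','scene0')
E
```

```text
pics
{'time_s': 0.0, 'joints': array([ 9.55615658e-01,  3.13458548e-01,  1.49844567e+00,  7.32574018e-06,
        1.33100613e+00, -2.23347702e-01]), 'dq': array([ 0.00160648, -0.00038026, -0.0009746 ,  0.00072208, -0.0003005 ,
       -0.0009678 ]), 'tau': array([-1.67824113e-03, -4.12241542e+01, -2.59744263e+01, -2.41333410e-04,
        4.12415306e-03,  1.50354174e-05]), 'eef_pos': array([200.31825233, 484.99846565, 230.72747321]), 'ee_rot': array([ 2.32550548e-04,  8.31229245e-01,  5.55929409e-01, -6.16449930e-04]), 'force': array([-0.10811382,  0.27930055,  0.20260266]), 'wrist_torque': array([-0.00747588, -0.0006779 ,  0.03449157]), 'grip_width': 1.0017150390107323}
(array([[589.2652602 ,   0.        , 320.67714603],
       [  0.        , 589.2652602 , 233.36422086],
       [  0.        ,   0.        ,   1.        ]]), -0.06911854708776438, array([[ 0.02620733, -0.99964918, -0.00383437],
       [-0.99274893, -0.02557591, -0.117454  ],
       [ 0.11731473,  0.00688472, -0.99307092]]), array([-142.2834922 ,  537.59275312, 1290.58930539]))
plate 0.84 [401. 246.] [ 517. -307.   35.]
plate 0.56 [491. 331.] [ 332. -509.   35.]
rack 0.86 [412. 235.] [ 543. -334.   25.]
rack 0.59 [348. 136.] [ 768. -185.   25.]
station 0.74 [146. 271.] [445. 257.  45.]
station 0.64 [186. 235.] [527. 171.  45.]
clip_near 0.68 [146. 271.] [444. 250.  67.]
clip_far 0.48 [150. 204.] [593. 250.  67.]
clip_far 0.19 [185. 240.] [515. 167.  67.]
dimmer 0.89 [228. 236.] [525.  73.  75.]
ink_tin 0.62 [222. 130.] [762.  97.  70.]
ink_tin 0.16 [346. 137.] [ 754. -179.   70.]
iron_ring 0.74 [311. 328.] [ 330. -112.   12.]
pointer 0.84 [225. 238.] [523.  82.  59.]
pointer 0.45 [396. 241.] [ 524. -293.   59.]
```

View pics/top0.png

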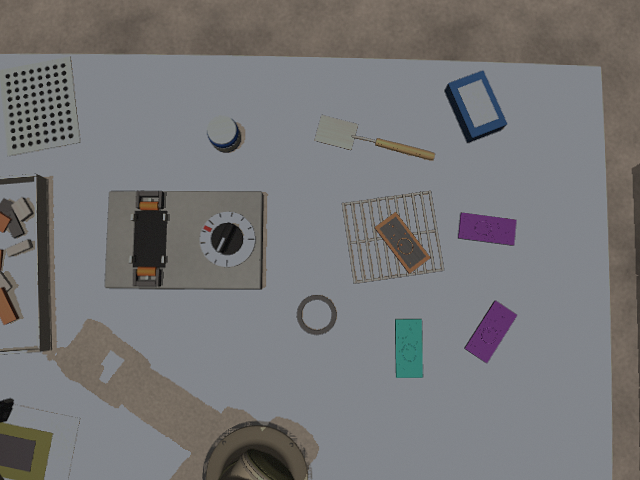

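The top picture shows the copper plate on the rack at about (403,243), with purple and turquoise look-alikes to the right. The station is at (185,240) with rollers at (148,203) and (148,271), and the dimmer is at (228,238) with its red tab at (207,229). Next I'll refine these positions by colour.

```bash
cat >> h.py <<'E'
def go(s,p,xdir=None):
    """tool-frame shift to p, and yaw (deg about tool z) so that tool x lies along xdir (mod 180)"""
    q=s['ee_rot']; R=Rn.from_quat([q[1],q[2],q[3],q[0]]).as_matrix()
    sh=R.T@(np.array(p)-s['eef_pos']); print('shift',np.round(sh,1),'dist',round(np.linalg.norm(sh),1))
    if xdir is not None:
        d=R.T@np.array([xdir[0],xdir[1],0]); a=np.degrees(np.arctan2(d[1],d[0])); a=(a+90)%180-90; print('yaw',round(a,2),'q6 now',s['joints'][5])
    z=np.array(R[:,2]); print('tilt fix rotvec deg',np.round(np.degrees(R.T@np.cross(z,[0,0,-1])),2))
def copper(im,z,cm,c,r,key):
    hsv=cv2.cvtColor(im,cv2.COLOR_RGB2HSV); lo,hi=key; m=cv2.inRange(hsv,lo,hi)
    k=np.zeros_like(m); cv2.circle(k,tuple(map(int,c)),r,255,-1); m&=k; return m
E
python3 - <<'E'
from h import *
im=cv2.imread('pics/top0.png')[:,:,::-1]; cm=cam('top'); s=ctrl.sense()
hsv=cv2.cvtColor(im,cv2.COLOR_RGB2HSV)
for n,c in dict(edge=(385,225),roll=(148,203),roll2=(148,271),tab=(207,229)).items(): print(n,hsv[c[1],c[0]])
m=copper(im,0,cm,(403,243),45,((3,90,70),(18,255,255)))
pts=np.argwhere(m)[:,::-1].astype(np.float32); r=cv2.minAreaRect(pts); b=cv2.boxPoints(r)
B=np.array([px2w(cm,p,35) for p in b]); print(np.round(b),'\n',np.round(B,1),B.mean(0))
L=sorted([(np.linalg.norm(B[(i+1)%4]-B[i]),i) for i in range(4)]); print([round(l[0]) for l in L])
i=L[0][1]; sd=(B[(i+1)%4]-B[i]); sd/=np.linalg.norm(sd); print('short dir',sd)
go(s,[B.mean(0)[0],B.mean(0)[1],231],sd)
cv2.imwrite('pics/crop0.png',cv2.resize(im[150:330,90:460][:,:,::-1],None,fx=2.1,fy=2.1,interpolation=cv2.INTER_CUBIC))
print(ctrl.get_calibration('wrist'))
E
```

```text
edge [15  7 72]
roll [ 14 179 124]
roll2 [ 18 161 127]
tab [  2 183 124]
[[374. 227.]
 [395. 211.]
 [430. 257.]
 [409. 273.]] 
 [[ 557.7 -247.6   35. ]
 [ 595.4 -294.9   35. ]
 [ 493.4 -374.1   35. ]
 [ 456.3 -326.9   35. ]] [ 525.70186857 -310.89035384   35.        ]
[60, 61, 129, 129]
short dir [-0.6169639   0.78699145  0.        ]
shift [-6.116e+02  6.045e+02  3.000e-01] dist 860.0
yaw -60.54 q6 now -0.22341844154329196
tilt fix rotvec deg [0. 0. 0.]
{'K': array([[391.67233721,   0.        , 319.60362049],
       [  0.        , 391.67233721, 235.43410058],
       [  0.        ,   0.        ,   1.        ]]), 'k1': 0.004675919943200968, 'tool_from_camera': array([[ 9.99997904e-01,  1.61114563e-03,  1.26346674e-03,
        -1.36032019e+00],
       [-1.88814783e-03,  9.64318987e-01,  2.64736334e-01,
        -6.68836456e+01],
       [-7.91856174e-04, -2.64738165e-01,  9.64320008e-01,
        -1.42741191e+02],
       [ 0.00000000e+00,  0.00000000e+00,  0.00000000e+00,
         1.00000000e+00]])}
```

View pics/scene0.png

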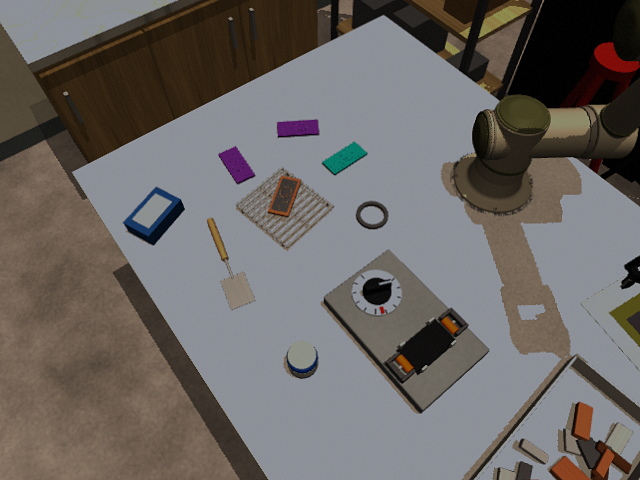

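The scene view matches the top view: the plate is on the rack at (286,195), the station at (405,330) and the red tab at (382,310). Moving over the plate now.

>>> {"fn": "play_rows", "kwargs": {
  "motion": [
    [[-20.4,20.1,0],[0,0,0]],
    [[-20.4,20.1,0],[0,0,0]],
    [[-20.4,20.1,0],[0,0,0]],
    [[-20.4,20.1,0],[0,0,0]],
    [[-20.4,20.1,0],[0,0,0]],
    [[-20.4,20.1,0],[0,0,0]],
    [[-20.4,20.1,0],[0,0,0]],
    [[-20.4,20.1,0],[0,0,0]],
    [[-20.4,20.1,0],[0,0,0]],
    [[-20.4,20.1,0],[0,0,0]],
    [[-20.4,20.1,0],[0,0,0]],
    [[-20.4,20.1,0],[0,0,0]],
    [[-20.4,20.1,0],[0,0,0]],
    [[-20.4,20.1,0],[0,0,0]],
    [[-20.4,20.1,0],[0,0,0]],
    [[-20.4,20.1,0],[0,0,0]],
    [[-20.4,20.1,0],[0,0,0]],
    [[-20.4,20.1,0],[0,0,0]],
    [[-20.4,20.1,0],[0,0,0]],
    [[-20.4,20.1,0],[0,0,0]]
  ],
  "fingers": 85
}}

```text
time_s: 2.32
eef_pos: [416.5, -46.9, 231.4]
ee_rot: [0.0, 0.831, 0.556, 0.0]
force: [0.1, 0.8, -0.3]
grip_width: 0.998
```

>>> {"fn": "play_rows", "kwargs": {
  "motion": [
    [[-20.4,20.1,0],[0,0,0]],
    [[-20.4,20.1,0],[0,0,0]],
    [[-20.4,20.1,0],[0,0,0]],
    [[-20.4,20.1,0],[0,0,0]],
    [[-20.4,20.1,0],[0,0,0]],
    [[-20.4,20.1,0],[0,0,0]],
    [[-20.4,20.1,0],[0,0,0]],
    [[-20.4,20.1,0],[0,0,0]],
    [[-20.4,20.1,0],[0,0,0]],
    [[-20.4,20.1,0],[0,0,0]],
    [[0,0,0],[0,0,7]],
    [[0,0,0],[0,0,7]],
    [[0,0,0],[0,0,7]],
    [[0,0,0],[0,0,7]],
    [[0,0,0],[0,0,7]],
    [[0,0,0],[0,0,7]],
    [[0,0,0],[0,0,7]],
    [[0,0,0],[0,0,7]],
    [[0,0,0],[0,0,7]]
  ]
}}

```text
time_s: 3.9
eef_pos: [524.1, -310.7, 231.2]
ee_rot: [-0.0, 0.999, 0.037, -0.0]
force: [0.4, -0.4, -0.3]
grip_width: 0.998
```

>>> {"fn": "play_rows", "kwargs": {
  "motion": [
    [[0,0,0],[0,0,7]],
    [[0,0,0],[0,0,7]],
    [[0,0,0],[0,0,7]],
    [[0,0,0],[0,0,7]],
    [[0,0,0],[0,0,7]],
    [[0,0,0],[0,0,7]],
    [[0,0,0],[0,0,7]],
    [[0,0,0],[0,0,7]],
    [[0,0,0],[0,0,0]],
    [[0,0,0],[0,0,0]]
  ]
}}

```text
time_s: 4.73
eef_pos: [524.1, -310.7, 231.2]
ee_rot: [-0.0, 0.902, -0.432, -0.0]
force: [0.0, 0.2, -0.3]
grip_width: 0.994
```

Run:
```python
from h import *
s,im=cap('wrist','w1'); print(s['time_s'],s['eef_pos'],s['joints'],s['ee_rot'])
cm=cam('wrist',s)
c=w2px(cm,[525.7,-310.9,35]); print('expected',c)
m=copper(im,0,cm,c,230,((3,90,60),(18,255,255)))
m=cv2.morphologyEx(m,cv2.MORPH_OPEN,np.ones((3,3)))
n,l,st,_=cv2.connectedComponentsWithStats(m); j=1+np.argmax(st[1:,4]); print(st[j])
pts=np.argwhere(l==j)[:,::-1].astype(np.float32)
W=np.array([px2w(cm,p,35)[:2] for p in cv2.convexHull(pts)[:,0]],np.float32)
(cx,cy),(w,h),a=cv2.minAreaRect(W); print(cx,cy,w,h,a)
B=cv2.boxPoints(((cx,cy),(w,h),a)); e=B[1]-B[0]; f=B[2]-B[1]; sd=e if np.linalg.norm(e)<np.linalg.norm(f) else f; sd/=np.linalg.norm(sd)
print(sd); go(s,[cx,cy,s['eef_pos'][2]],sd)
```

```text
4.7333 [ 524.09942384 -310.65012623  231.22094071] [-7.27119017e-01  5.02188780e-01  1.22254754e+00 -1.98439838e-05
  1.41699624e+00  1.67127072e-01] [-9.90855626e-06  9.01695406e-01 -4.32371819e-01 -6.99378525e-05]
expected [320.1157511  204.71010803]
[ 288  128   72  147 3434]
527.0623168945312 -312.2460632324219 129.46604919433594 59.757225036621094 37.99836349487305
[ 0.6156383  -0.78802884]
shift [ 3.1 -1.3 -0. ] dist 3.4
yaw 0.77 q6 now 0.16712707204971652
tilt fix rotvec deg [0.   0.01 0.  ]
```

View pics/w1.png

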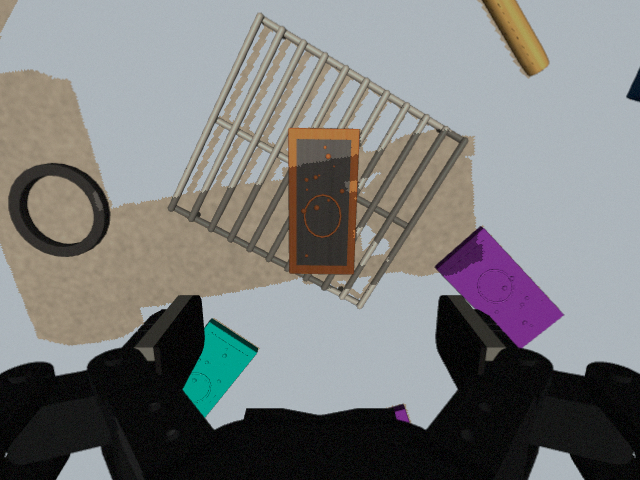

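The wrist view shows the plate squarely between the fingers at about (324,200), fitted at 129.5 x 59.8 mm. Now descending in steps.

>>> {"fn": "play_rows", "kwargs": {
  "motion": [
    [[3.1,-1.3,0],[0,0,0]],
    [[0,0,0],[0,0,0.8]],
    [[0,0,18],[0,0,0]],
    [[0,0,18],[0,0,0]],
    [[0,0,18],[0,0,0]],
    [[0,0,18],[0,0,0]],
    [[0,0,18],[0,0,0]],
    [[0,0,18],[0,0,0]],
    [[0,0,18],[0,0,0]],
    [[0,0,18],[0,0,0]],
    [[0,0,18],[0,0,0]],
    [[0,0,18],[0,0,0]],
    [[0,0,0],[0,0,0]]
  ],
  "fingers": 72,
  "squeeze": 80
}}

```text
time_s: 5.87
eef_pos: [525.7, -311.1, 47.8]
ee_rot: [-0.001, 0.898, -0.44, -0.003]
force: [-0.7, 0.1, -1.0]
grip_width: 0.84
```

>>> {"fn": "play_rows", "kwargs": {
  "motion": [
    [[0,0,5],[0,0,0]],
    [[0,0,5],[0,0,0]],
    [[0,0,4],[0,0,0]],
    [[0,0,4],[0,0,0]],
    [[0,0,3],[0,0,0]],
    [[0,0,2],[0,0,0]],
    [[0,0,2],[0,0,0]],
    [[0,0,0],[0,0,0]],
    [[0,0,0],[0,0,0]]
  ]
}}

```text
time_s: 6.62
eef_pos: [527.1, -312.3, 26.4]
ee_rot: [0.0, 0.898, -0.44, 0.0]
force: [-0.7, -0.6, -0.2]
grip_width: 0.842
```

Run:
```python
from h import *
s,im=cap('wrist','w2'); print(s['time_s'],s['eef_pos'],s['force'],s['grip_width'])
```

```text
6.6167 [ 527.09847754 -312.28923023   26.36473145] [-0.65377532 -0.59658426 -0.15018428] 0.842141474537856
```

View pics/w2.png

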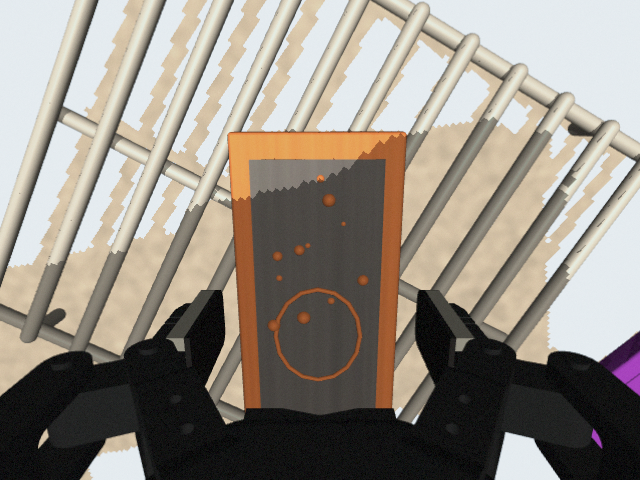

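The fingers straddle the plate evenly, with inner pads at about columns 222 and 418 and the plate between 240 and 398. I'll ease down and check the force before closing.

>>> {"fn": "play_rows", "kwargs": {
  "motion": [
    [[0,0,1],[0,0,0]],
    [[0,0,1],[0,0,0]],
    [[0,0,1],[0,0,0]],
    [[0,0,1],[0,0,0]],
    [[0,0,0.5],[0,0,0]],
    [[0,0,0],[0,0,0]]
  ],
  "fingers": 66
}}

```text
time_s: 7.17
eef_pos: [527.0, -312.2, 21.6]
ee_rot: [-0.0, 0.898, -0.44, -0.0]
force: [0.1, -0.0, -0.3]
grip_width: 0.775
```

>>> {"fn": "play_rows", "kwargs": {
  "motion": [
    [[0,0,0],[0,0,0]],
    [[0,0,0],[0,0,0]],
    [[0,0,0],[0,0,0]],
    [[0,0,0],[0,0,0]],
    [[0,0,0],[0,0,0]],
    [[0,0,0],[0,0,0]]
  ],
  "fingers": 50,
  "squeeze": 90
}}

```text
time_s: 7.67
eef_pos: [527.3, -312.5, 22.6]
ee_rot: [0.0, 0.898, -0.44, 0.001]
force: [-0.6, 0.8, 6.4]
grip_width: 0.669
```

>>> {"fn": "play_rows", "kwargs": {
  "motion": [
    [[0,0,-3],[0,0,0]],
    [[0,0,-5],[0,0,0]],
    [[0,0,-8],[0,0,0]],
    [[0,0,-12],[0,0,0]],
    [[0,0,-16],[0,0,0]],
    [[0,0,-16],[0,0,0]],
    [[0,0,-20],[0,0,0]],
    [[0,0,-20],[0,0,0]],
    [[0,0,0],[0,0,0]],
    [[0,0,0],[0,0,0]]
  ]
}}

```text
time_s: 8.5
eef_pos: [527.3, -312.5, 123.0]
ee_rot: [0.0, 0.898, -0.44, 0.001]
force: [0.7, 0.0, -3.2]
grip_width: 0.67
```

Run:
```python
from h import *
s,im=cap('wrist','w3'); print(s['time_s'],s['eef_pos'],s['force'],s['wrist_torque'],s['grip_width'],s['joints'])
go(s,[517,160,210],[0,1])
```

```text
8.5 [ 527.33466966 -312.52504971  122.95654154] [ 0.68629354  0.0322058  -3.18370234] [-0.01614364  0.0124673   0.02198021] 0.6695339901101154 [-7.25872934e-01  5.99189141e-01  1.35676238e+00 -2.15167405e-05
  1.18328985e+00  1.86021348e-01]
shift [-379.7 -281.2  -87.8] dist 480.6
yaw 37.75 q6 now 0.18602134790191652
tilt fix rotvec deg [-0.02 -0.13 -0.  ]
```

View pics/w3.png

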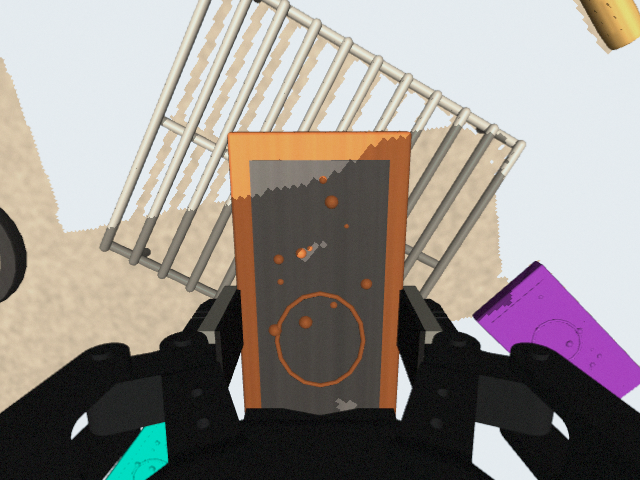

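The plate is held level and square between the pads and the rack is clear. Next I'll go beside the bed and look at the rollers past the held plate.

Run:
```python
from h import *
s=ctrl.sense(); go(s,[527,110,211],[0,1])
```

```text
shift [-333.7 -258.5  -89.4] dist 431.5
yaw 37.75 q6 now 0.18603212054178034
tilt fix rotvec deg [ 0.    0.02 -0.  ]
```

>>> {"fn": "play_rows", "kwargs": {
  "motion": [
    [[0,0,-10],[0,0,0]],
    [[0,0,-20],[0,0,0]],
    [[0,0,-20],[0,0,0]],
    [[0,0,-20],[0,0,0]],
    [[0,0,-18],[0,0,0]],
    [[-9,-7,0],[0,0,0]],
    [[-18,-14,0],[0,0,0]],
    [[-22,-17,0],[0,0,0]],
    [[-22,-17,0],[0,0,0]],
    [[-22,-17,0],[0,0,0]],
    [[-22,-17,0],[0,0,0]],
    [[-22,-17,0],[0,0,0]],
    [[-22,-17,0],[0,0,0]],
    [[-22,-17,0],[0,0,0]],
    [[-22,-17,0],[0,0,0]],
    [[-22,-17,0],[0,0,0]],
    [[-22,-17,0],[0,0,0]],
    [[-22,-17,0],[0,0,0]],
    [[-22,-17,0],[0,0,0]],
    [[-22,-17,0],[0,0,0]]
  ]
}}

```text
time_s: 10.22
eef_pos: [525.5, 85.4, 208.4]
ee_rot: [0.0, 0.898, -0.44, -0.001]
force: [0.8, 0.3, -2.7]
grip_width: 0.67
```

>>> {"fn": "play_rows", "kwargs": {
  "motion": [
    [[-22,-17,0],[0,0,0]],
    [[-20,-16,0],[0,0,0]],
    [[0,0,0],[0,0,5]],
    [[0,0,0],[0,0,6.5]],
    [[0,0,0],[0,0,6.5]],
    [[0,0,0],[0,0,6.5]],
    [[0,0,0],[0,0,6.5]],
    [[0,0,0],[0,0,6.7]],
    [[0,0,0],[0,0,0]],
    [[0,0,0],[0,0,0]],
    [[0,0,0],[0,0,0]]
  ]
}}

```text
time_s: 11.13
eef_pos: [526.6, 137.0, 209.1]
ee_rot: [0.0, 0.709, -0.706, -0.0]
force: [0.0, -0.4, -2.6]
grip_width: 0.668
```

Run:
```python
from h import *
s,im=cap('wrist','w4'); print(s['time_s'],s['eef_pos'],s['ee_rot'],s['force'],s['grip_width'],s['joints'])
cm=cam('wrist',s)
for n,z in dict(clip_near=67,clip_far=67,dimmer=75,pointer=59,mark=54).items():
    for d in ctrl.spot_in('wrist',n)[:3]:
        p=d['position']; uv=(p[0]*640,p[1]*480); print(n,round(d['p'],2),np.round(uv),np.round(px2w(cm,uv,z),1))
```

```text
11.1333 [526.63805278 137.03850997 209.14392702] [ 4.22920858e-04  7.08699721e-01 -7.05509987e-01 -4.29538725e-04] [ 0.02028716 -0.40937612 -2.58274643] 0.6682653123772511 [3.91634396e-02 3.73071443e-01 1.47296909e+00 5.59241241e-05
 1.29675652e+00 1.60543363e+00]
clip_near 0.77 [175. 311.] [451.6 250.2  67. ]
clip_far 0.63 [155. 128.] [592.  251.5  67. ]
clip_far 0.49 [190. 172.] [561.7 229.8  67. ]
dimmer 0.9 [420. 222.] [527.6  62.8  75. ]
pointer 0.78 [421. 222.] [523.8  58.3  59. ]
```

View pics/w4.png

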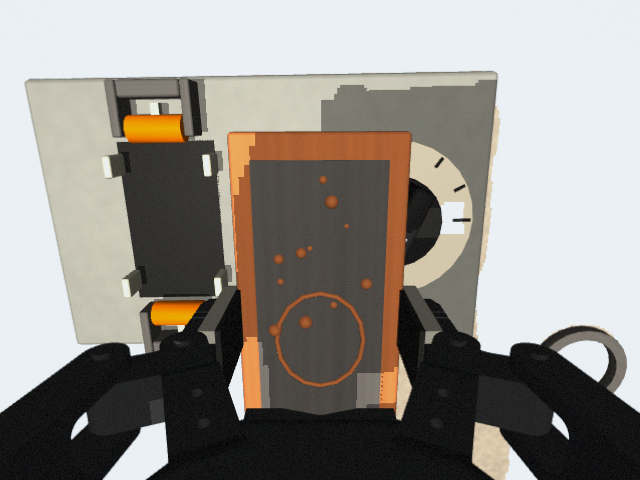

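The wrist view shows the bed's black pad between about (118,142) and (223,296), the far roller at (155,128), the near roller at (175,313), the guide tops at (113,167), (208,165), (133,285) and (221,282), and the deck's +x edge from (28,80) to (496,72). Now I'll fit the station pose.

```bash
cat > st.py <<'E'
from h import *
from scipy.optimize import minimize, least_squares
im=cv2.imread('pics/w4.png')[:,:,::-1]
s=dict(eef_pos=np.array([526.638,137.0385,209.144]),ee_rot=[4.2292e-4,.7086997,-.70551,-4.295e-4])
cm=cam('wrist',s); W=lambda u,z: np.round(px2w(cm,u,z),1)
g=cv2.cvtColor(im,cv2.COLOR_RGB2GRAY)
# deck edges: +x edge via column gradients, at z=45
E=[]
for c in range(50,480,10):
    col=g[60:95,c].astype(float); E.append(px2w(cm,(c,60+np.argmax(np.abs(np.diff(cv2.GaussianBlur(col[:,None],(1,5),0)[:,0])))+.5),45)[:2])
E=np.array(E); vx,vy,x0,y0=cv2.fitLine(E.astype(np.float32),cv2.DIST_HUBER,0,.01,.01).ravel(); print('+x edge dir',np.degrees(np.arctan2(vy,vx)),x0,y0, 'spread',np.std(E[:,0]))
hsv=cv2.cvtColor(im,cv2.COLOR_RGB2HSV); m=cv2.inRange(hsv,(8,150,90),(25,255,255)); m[:,215:]=0
n,l,stt,ce=cv2.connectedComponentsWithStats(m); 
for j in range(1,n):
    if stt[j,4]>150: print('orange',stt[j],W(ce[j],67),W((stt[j,0],stt[j,1]+stt[j,3]/2),62),W((stt[j,0]+stt[j,2],stt[j,1]+stt[j,3]/2),62))
d=(g<50).astype(np.uint8)*255; d[:,:100]=0; d[:,217:]=0; d[300:]=0; d[:138]=0
n,l,stt,ce=cv2.connectedComponentsWithStats(d); j=1+np.argmax(stt[1:,4]); print('pad',stt[j])
for q in [(118,142),(214,140),(138,295),(224,296)]: print(q,W(q,45))
print('deck corners',W((28,80),45),W((496,72),45),W((78,343),45))
print('guides',[W(q,67)[:2] for q in [(113,156),(208,152),(131,275),(221,270)]])
cv2.imwrite('pics/crop4.png',cv2.resize(im[60:360,20:260][:,:,::-1],None,fx=2,fy=2,interpolation=cv2.INTER_CUBIC))
E
python3 st.py
```

```text
+x edge dir -88.64022 630.22107 179.49553 spread 2.206414911411724
orange [ 123  114   62   29 1617] [592. 253.  67.] [591.7 276.4  62. ] [592.  232.3  62. ]
orange [ 151  300   52   26 1040] [451.1 251.9  67. ] [447.5 272.   62. ] [447.8 229.9  62. ]
pad [ 117  142  100  155 4593]
(118, 142) [581.7 289.7  45. ]
(214, 140) [583.7 216.6  45. ]
(138, 295) [455.6 289.1  45. ]
(224, 296) [455.2 216.4  45. ]
deck corners [625.3 349.5  45. ] [633.    8.2  45. ] [409.8 346.8  45. ]
guides [array([572.7, 283.5]), array([576. , 215.6]), array([482.2, 281.6]), array([486.8, 211.7])]
```

View pics/crop4.png

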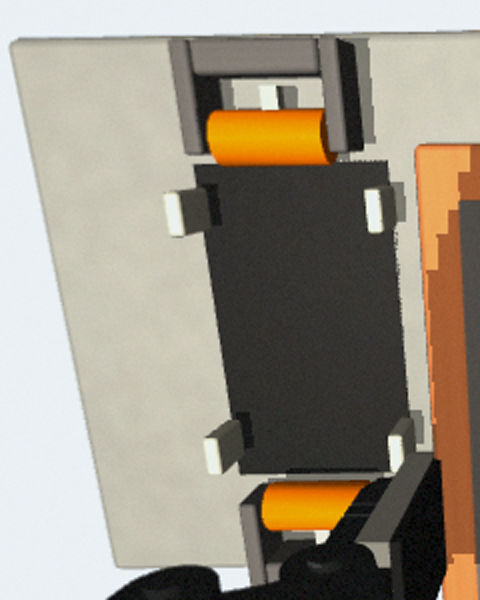

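```bash
cat > fit.py <<'E'
from st import *
P=[((107,167),(47,36,67)),((207,165.5),(47,-36,67)),((127,287),(-47,36,67)),((218,285.5),(-47,-36,67)),
   ((26,81),(110,100,45)),((79,343.5),(-110,100,45)),((496,72),(110,-250,45))]
def res(p,full=False):
    c,q=np.cos(p[2]),np.sin(p[2]); R=[]
    for uv,X in P:
        w=[p[0]+c*X[0]-q*X[1],p[1]+q*X[0]+c*X[1],X[2]+p[3]]; R.append(w2px(cm,w)-uv)
    return np.array(R) if full else np.array(R).ravel()
for fixz in (0,1):
    f=(lambda p:res(np.r_[p[:3],0])) if fixz else res
    r=least_squares(f,[519,252,0,0],loss='soft_l1'); p=r.x if not fixz else np.r_[r.x[:3],0]
    print('seat',np.round(p[:2],1),'yaw deg',np.degrees(p[2]),'dz',p[3]); print(np.round(res(p,True),1).tolist())
print('plate far edge at z221.5',W((228,132),221.5),W((411,132),221.5))
# top camera rollers
t=cv2.imread('pics/top0.png')[:,:,::-1]; ct=cam('top'); m=cv2.inRange(cv2.cvtColor(t,cv2.COLOR_RGB2HSV),(8,120,70),(25,255,255)); m[:,:120]=0;m[:,175:]=0;m[:190]=0;m[285:]=0
n,l,s2,ce=cv2.connectedComponentsWithStats(m)
for j in range(1,n):
    if s2[j,4]>20: print('top orange',s2[j],np.round(px2w(ct,ce[j],66),1))
E
python3 fit.py | tail -9
```

```text
deck corners [625.3 349.5  45. ] [633.    8.2  45. ] [409.8 346.8  45. ]
guides [array([572.7, 283.5]), array([576. , 215.6]), array([482.2, 281.6]), array([486.8, 211.7])]
seat [517.9 253.4] yaw deg 1.355762868833675 dz -5.69074609104686
[[2.0, 0.5], [0.1, 0.3], [0.8, -0.3], [0.1, -0.3], [-1.3, -0.5], [-0.9, 0.3], [-0.4, -0.0]]
seat [518.7 251.6] yaw deg 1.1691401776370856 dz 0.0
[[0.4, -0.0], [0.6, 0.1], [-0.7, 1.4], [0.4, 1.7], [-4.3, -3.1], [-3.3, 2.7], [6.0, -1.1]]
plate far edge at z221.5 [591.5 165.6 221.5] [591.9 106.8 221.5]
top orange [139 202  19   8 144] [589.3 254.6  66. ]
top orange [137 267  18   9 157] [444.5 251.5  66. ]
```

Run:
```python
from h import *
s=ctrl.sense(); a=np.radians(1.3); go(s,[518.2,253,100],[-np.sin(a),np.cos(a)])
```

```text
shift [-116.2    8.7  109.8] dist 160.1
yaw -1.21 q6 now 1.6078831684815333
tilt fix rotvec deg [-0. -0.  0.]
```

>>> {"fn": "play_rows", "kwargs": {
  "motion": [
    [[-12,1,0],[0,0,0]],
    [[-20,1,0],[0,0,0]],
    [[-20,1.5,0],[0,0,0]],
    [[-20,1.5,0],[0,0,0]],
    [[-20,1.5,0],[0,0,0]],
    [[-14,1.5,0],[0,0,0]],
    [[-10.2,0.7,0],[0,0,0]],
    [[0,0,0],[0,0,-1.2]],
    [[0,0,15],[0,0,0]],
    [[0,0,20],[0,0,0]],
    [[0,0,20],[0,0,0]],
    [[0,0,20],[0,0,0]],
    [[0,0,15],[0,0,0]],
    [[0,0,10],[0,0,0]],
    [[0,0,10],[0,0,0]],
    [[0,0,0],[0,0,0]],
    [[0,0,0],[0,0,0]],
    [[0,0,0],[0,0,0]]
  ]
}}

```text
time_s: 12.93
eef_pos: [518.9, 253.0, 100.7]
ee_rot: [-0.001, 0.715, -0.699, 0.0]
force: [0.4, 0.3, -1.4]
grip_width: 0.665
```

Run:
```python
from h import *
s,im=cap('wrist','w5'); cap('top','top5'); print(s['time_s'],s['eef_pos'],s['ee_rot'],s['force'])
```

```text
12.9333 [518.87521519 252.99620174 100.71447964] [-6.71271219e-04  7.14825678e-01 -6.99302225e-01  4.43531245e-04] [ 0.41535058  0.31242839 -1.41168646]
```

View pics/w5.png

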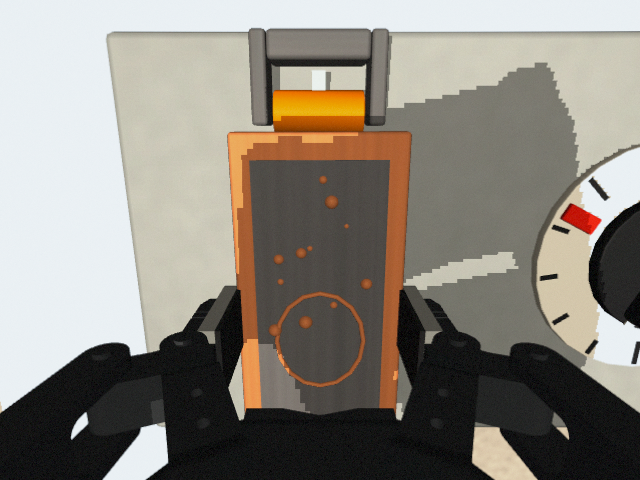

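Run:
```python
from h import *
s=dict(eef_pos=np.array([518.875,252.996,100.714]),ee_rot=[-6.7127e-4,.7148257,-.6993022,4.4353e-4]); cm=cam('wrist',s)
im=cv2.imread('pics/w5.png')[:,:,::-1]; print('q yaw',2*np.degrees(np.arctan2(s['ee_rot'][2],s['ee_rot'][1])))
m=cv2.inRange(cv2.cvtColor(im,cv2.COLOR_RGB2HSV),(8,170,120),(25,255,255)); m[133:]=0; print('orange',cv2.boundingRect(m))
a=np.radians(1.3)
for dz in (0,-5.7):
  for sx,sy in ((518,253),):
    def S(X): return w2px(cm,[sx+np.cos(a)*X[0]-np.sin(a)*X[1],sy+np.sin(a)*X[0]+np.cos(a)*X[1],X[2]+dz])
    sil=np.array([[S((73+10*np.cos(t),y,57+10*np.sin(t))) for t in np.linspace(0,np.pi*2,40)] for y in (-20,20)])
    print(dz,'roller rows',sil[...,1].min(),sil[...,1].max(),'cols',sil[...,0].min(),sil[...,0].max(),'deck TL',S((110,100,45)))
    print('end stop outer top')
print(px2w(cm,(228,132),113),px2w(cm,(411,132),113))
```

```text
q yaw -88.74212889915871
orange (231, 90, 178, 43)
0 roller rows 91.57648005232971 137.64917599611178 cols 270.35396312185867 363.42248443708826 deck TL [99.450053   31.15650829]
end stop outer top
-5.7 roller rows 92.73463091656654 137.4048967452797 cols 271.9208618772763 362.044487584533 deck TL [106.00038218  34.08126547]
end stop outer top
[583.16486404 282.78813056 113.        ] [584.5705062  223.85618725 113.        ]
```

>>> {"fn": "play_rows", "kwargs": {
  "motion": [
    [[0.7,0,0],[0,0,0]],
    [[0,0,10],[0,0,0]],
    [[0,0,10],[0,0,0]],
    [[0,0,8],[0,0,0]],
    [[0,0,5],[0,0,0]],
    [[0,0,3],[0,0,0]],
    [[0,0,2],[0,0,0]],
    [[0,0,2],[0,0,0]],
    [[0,0,2],[0,0,0]],
    [[0,0,0],[0,0,0]],
    [[0,0,0],[0,0,0]]
  ],
  "squeeze": 120
}}

```text
time_s: 13.95
eef_pos: [518.5, 252.3, 58.0]
ee_rot: [-0.0, 0.715, -0.699, 0.0]
force: [-0.1, -1.2, -0.4]
grip_width: 0.655
```

>>> {"fn": "play_rows", "kwargs": {
  "motion": [
    [[0,0,2],[0,0,0]],
    [[0,0,2],[0,0,0]],
    [[0,0,2],[0,0,0]],
    [[0,0,1],[0,0,0]],
    [[0,0,0],[0,0,0]],
    [[0,0,0],[0,0,0]]
  ]
}}

```text
time_s: 14.45
eef_pos: [518.2, 252.2, 50.5]
ee_rot: [0.0, 0.715, -0.699, -0.0]
force: [0.6, -1.4, -3.2]
grip_width: 0.66
```

>>> {"fn": "play_rows", "kwargs": {
  "motion": [
    [[0,0,2],[0,0,0]],
    [[0,0,2],[0,0,0]],
    [[0,0,2],[0,0,0]],
    [[0,0,1],[0,0,0]],
    [[0,0,0],[0,0,0]],
    [[0,0,0],[0,0,0]]
  ]
}}

```text
time_s: 14.95
eef_pos: [518.2, 252.2, 43.5]
ee_rot: [0.0, 0.715, -0.699, -0.0]
force: [0.1, -0.4, -4.1]
grip_width: 0.657
```

Run:
```python
from h import *
s,im=cap('wrist','w6'); print(s['time_s'],s['eef_pos'],s['ee_rot'],s['force'],s['wrist_torque'])
```

```text
14.95 [518.16203858 252.24348677  43.49253481] [ 2.57647953e-04  7.14771222e-01 -6.99358279e-01 -1.77875919e-04] [ 0.07912493 -0.3558371  -4.13776925] [-0.12029205 -0.06154598 -0.00105646]
```

View pics/w6.png

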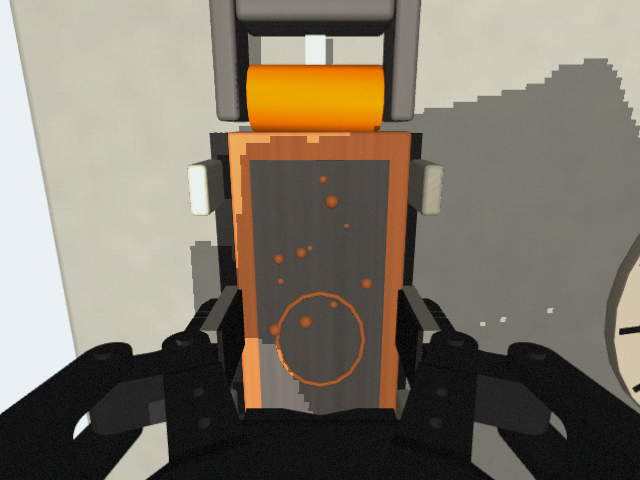

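The plate sits between the guide tops at (200,188) and (432,188), in the grip as before. I'll press on to confirm bed contact.

>>> {"fn": "play_rows", "kwargs": {
  "motion": [
    [[0,0,1],[0,0,0]],
    [[0,0,1],[0,0,0]],
    [[0,0,1],[0,0,0]],
    [[0,0,1],[0,0,0]],
    [[0,0,0],[0,0,0]],
    [[0,0,0],[0,0,0]]
  ]
}}

```text
time_s: 15.5
eef_pos: [518.5, 252.3, 42.8]
ee_rot: [-0.0, 0.715, -0.699, 0.0]
force: [-11.9, -6.1, 25.0]
grip_width: 0.655
```

>>> {"fn": "play_rows", "kwargs": {
  "motion": [
    [[0,0,-1.5],[0,0,0]],
    [[0,0,-1.5],[0,0,0]],
    [[0,0,0],[0,0,0]]
  ]
}}

```text
time_s: 15.75
eef_pos: [518.5, 252.3, 43.0]
ee_rot: [-0.0, 0.715, -0.699, 0.0]
force: [-0.8, -1.6, 3.3]
grip_width: 0.66
```

>>> {"fn": "play_rows", "kwargs": {
  "motion": [
    [[0,0,0],[0,0,0]],
    [[0,0,0],[0,0,0]],
    [[0,0,0],[0,0,0]],
    [[0,0,0],[0,0,0]],
    [[0,0,-8],[0,0,0]],
    [[0,0,-20],[0,0,0]],
    [[0,0,-30],[0,0,0]],
    [[0,0,-30],[0,0,0]],
    [[0,0,-30],[0,0,0]],
    [[0,0,-30],[0,0,0]],
    [[0,0,-20],[0,0,0]],
    [[0,0,0],[0,0,0]],
    [[0,0,0],[0,0,0]]
  ],
  "fingers": 76
}}

```text
time_s: 16.83
eef_pos: [518.6, 252.4, 212.0]
ee_rot: [-0.001, 0.715, -0.699, 0.001]
force: [-0.5, 0.1, -0.4]
grip_width: 0.89
```

Run:
```python
from h import *
s,im=cap('wrist','w7'); print(s['time_s'],s['eef_pos'],s['force'],s['joints'])
cm=cam('wrist',s)
m=cv2.inRange(cv2.cvtColor(im,cv2.COLOR_RGB2HSV),(0,150,60),(6,255,255)); m[:,:420]=0; n,l,st,ce=cv2.connectedComponentsWithStats(m)
for j in range(1,n):
    if st[j,4]>60: print('red',st[j],px2w(cm,ce[j],54))
for d in ctrl.spot_in('wrist','plate')[:2]: print(d, px2w(cm,np.array(d['position'])*[640,480],55))
```

```text
16.8333 [518.58830764 252.37877191 212.02431877] [-0.50911188  0.12532337 -0.35248459] [2.49860482e-01 4.40087717e-01 1.36722528e+00 4.41035578e-05
 1.33187059e+00 1.79873897e+00]
red [475 177  25  20 263] [545.12105642 123.03191556  54.        ]
{'position': [0.4998, 0.439], 'p': 0.74} [523.34641466 251.17686239  55.        ]
```

View pics/w7.png

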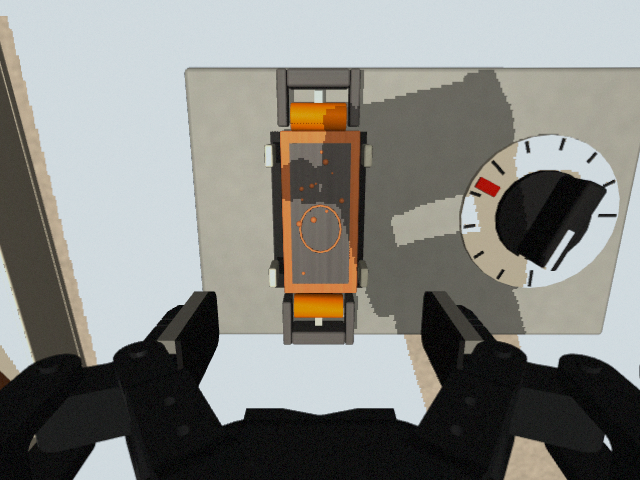

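The plate lies squarely between the guides and rollers at (319,212). The knob is at about (550,212), its white line runs to about (555,270), and the red tab is at (487,187). Next I'll move over the dimmer and check the plate numerically on the way.

Run:
```python
from h import *
s=ctrl.sense(); cm=cam('wrist',s); im=cv2.imread('pics/w7.png')[:,:,::-1]
m=cv2.inRange(cv2.cvtColor(im,cv2.COLOR_RGB2HSV),(3,90,60),(14,255,255)); k=np.zeros_like(m); k[125:300,270:370]=255; m&=k
m=cv2.morphologyEx(m,cv2.MORPH_OPEN,np.ones((3,3))); n,l,st,_=cv2.connectedComponentsWithStats(m); j=1+np.argmax(st[1:,4]); print(st[j])
h=cv2.convexHull(np.argwhere(l==j)[:,::-1].astype(np.float32))
q=cv2.approxPolyDP(h,8,True)[:,0]; print(q.tolist())
for z in (49.3,55): 
    W=np.array([px2w(cm,p,z)[:2] for p in q]); print(z,np.round(W,1).tolist(),[round(float(np.linalg.norm(W[i]-W[i-1])),1) for i in range(len(W))],W.mean(0))
go(s,[522.5,77.3,212])
```

```text
[ 281  125   79  175 4109]
[[359.0, 131.0], [356.0, 291.0], [294.0, 298.0], [284.0, 291.0], [281.0, 192.0], [290.0, 125.0]]
49.3 [[582.7, 223.0], [453.7, 219.0], [446.1, 270.7], [452.2, 279.1], [535.4, 281.4], [585.8, 274.6]] [51.7, 129.1, 52.3, 10.4, 83.2, 50.9] [509.32220893 257.97382329]
55 [[582.7, 223.5], [456.1, 219.6], [448.7, 270.4], [454.7, 278.6], [536.3, 280.9], [585.8, 274.2]] [50.7, 126.7, 51.3, 10.2, 81.6, 49.9] [510.72862901 257.87061706]
shift [174.9  -0.8  -2. ] dist 174.9
tilt fix rotvec deg [ 0.09 -0.02 -0.  ]
```

>>> {"fn": "play_rows", "kwargs": {
  "motion": [
    [[15,0,0],[0,0,0]],
    [[25,0,0],[0,0,0]],
    [[30,0,0],[0,0,0]],
    [[30,0,0],[0,0,0]],
    [[30,0,0],[0,0,0]],
    [[25,0,0],[0,0,0]],
    [[20,-0.8,0],[0,0,0]],
    [[0,0,0],[0,0,0]],
    [[0,0,0],[0,0,0]]
  ]
}}

```text
time_s: 17.68
eef_pos: [522.7, 76.8, 209.8]
ee_rot: [0.001, 0.714, -0.7, -0.001]
force: [-0.8, 0.8, -0.2]
grip_width: 0.887
```

Run:
```python
from h import *
s,im=cap('wrist','w8'); print(s['time_s'],s['eef_pos'],s['ee_rot'],s['joints'][5])
cm=cam('wrist',s)
m=cv2.inRange(cv2.cvtColor(im,cv2.COLOR_RGB2HSV),(0,150,60),(6,255,255)); m[300:]=0; n,l,st,ce=cv2.connectedComponentsWithStats(m)
for j in range(1,n):
    if st[j,4]>60: print('red',st[j],ce[j],px2w(cm,ce[j],54))
for k,z in (('pointer',59),('dimmer',75)):
  for d in ctrl.spot_in('wrist',k)[:2]: u=np.array(d['position'])*[640,480]; print(k,d['p'],u, px2w(cm,u,z))
u=w2px(cm,[522.5,77.3,51]); print('axis px',u, 'top',w2px(cm,[522.5,77.3,93])); u=u.astype(int)
c=im[u[1]-75:u[1]+75,u[0]-100:u[0]+100]; print('origin',u-[100,75]); cv2.imwrite('pics/c8.png',cv2.resize(c[:,:,::-1],None,fx=4,fy=4,interpolation=cv2.INTER_CUBIC))
```

```text
17.6833 [522.65990333  76.83719455 209.8405326 ] [ 5.50307955e-04  7.14167647e-01 -6.99974001e-01 -8.16975290e-04] 1.4745563864026963
red [247 177  25  20 272] [259.24264706 186.43382353] [544.87458622 122.30945326  54.        ]
pointer 0.85 [317.12 217.68] [522.54532888  77.60108624  59.        ]
dimmer 0.83 [315.392 214.8  ] [528.27498252  78.85879065  75.        ]
dimmer 0.41 [229.696 195.12 ] [541.28334274 140.331547    75.        ]
axis px [317.57114165 215.49913526] top [317.21708263 228.74007707]
origin [217 140]
```

View pics/c8.png

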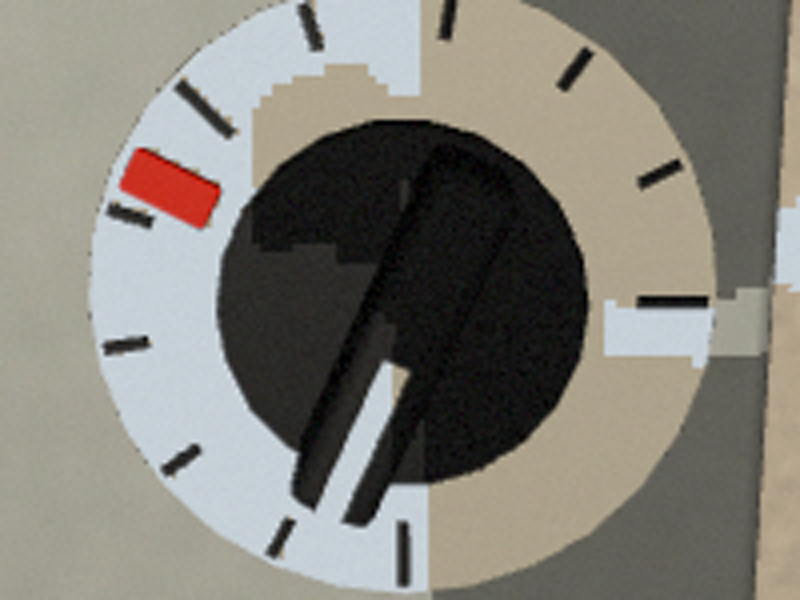

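Run:
```python
from h import *
s=dict(eef_pos=np.array([522.66,76.837,209.84]),ee_rot=[5.503e-4,.71416765,-.699974,-8.1698e-4]); cm=cam('wrist',s)
C=lambda x,y:(217+x/4,140+y/4)
cw=lambda v:(180-np.degrees(np.arctan2(v[1],v[0])))%360
for dz in (0,-5.7):
    ax=px2w(cm,C(403,302),51+dz); tab=px2w(cm,(259.24,186.43),54+dz); a,b=[px2w(cm,C(*q),93+dz) for q in ((395,372),(330,512))]
    l1,l2=[px2w(cm,C(*q),93+dz) for q in ((437,155),(297,490))]; r1,r2=[px2w(cm,C(*q),93+dz) for q in ((512,190),(362,522))]
    zt=px2w(cm,C(403,553),51+dz)
    print(dz,'axis',ax[:2],'tabang',cw(tab-ax)+0,'r',np.hypot(*(tab-ax)[:2]),'ptr',cw(b-a),'from axis',cw(b-ax),np.hypot(*(b-ax)[:2]),'bar',cw(l2-l1),cw(r2-r1),'zero tick',cw(zt-ax), 'barmid',((l1+l2+r1+r2)/4)[:2])
```

```text
0 axis [522.50115066  77.15992602] tabang 116.36062298691922 r 50.392033712308475 ptr 23.019879578710004 from axis 22.671204915465268 31.16492869023376 bar 21.25648392268647 22.160648335534773 zero tick 358.81342064054957 barmid [524.39944174  77.48826614]
-5.7 axis [521.24428     77.16424318] tabang 116.34797029630982 r 51.34887651106615 ptr 23.019879578709975 from axis 22.532108217060653 32.03770491344821 bar 21.25648392268647 22.160648335534802 zero tick 358.81342064054957 barmid [522.98081403  77.50049556]
```

Reading the dial: the pointer is at about 22.6° and the tab at 116.4°, both measured clockwise from world −x. The needed turn is about +93.8°. I'll pre-turn the wrist −156.4° to stay inside the last joint's range.

>>> {"fn": "play_rows", "kwargs": {
  "motion": [
    [[0,0,0],[0,0,-4]],
    [[0,0,0],[0,0,-7]],
    [[0,0,0],[0,0,-7]],
    [[0,0,0],[0,0,-7]],
    [[0,0,0],[0,0,-7]],
    [[0,0,0],[0,0,-7]],
    [[0,0,0],[0,0,-7]],
    [[0,0,0],[0,0,-7]],
    [[0,0,0],[0,0,-7]],
    [[0,0,0],[0,0,-7]],
    [[0,0,0],[0,0,-7]],
    [[0,0,0],[0,0,-7]],
    [[0,0,0],[0,0,-7]],
    [[0,0,0],[0,0,-7]],
    [[0,0,0],[0,0,-7]],
    [[0,0,0],[0,0,-7]],
    [[0,0,0],[0,0,-7]],
    [[0,0,0],[0,0,-7]],
    [[0,0,0],[0,0,-7]],
    [[0,0,0],[0,0,-7]]
  ],
  "fingers": 50
}}

```text
time_s: 19.5
eef_pos: [522.8, 78.4, 210.5]
ee_rot: [-0.0, 0.911, 0.412, -0.0]
force: [0.2, 0.0, -0.1]
grip_width: 0.589
```

>>> {"fn": "play_rows", "kwargs": {
  "motion": [
    [[0,0,0],[0,0,-7]],
    [[0,0,0],[0,0,-7]],
    [[0,0,0],[0,0,-5.4]],
    [[0,0,0],[0,0,0]],
    [[0,0,0],[0,0,0]],
    [[0,0,0],[0,0,0]]
  ]
}}

```text
time_s: 20.0
eef_pos: [522.9, 77.8, 210.7]
ee_rot: [-0.0, 0.831, 0.556, -0.0]
force: [0.6, 0.4, -0.9]
grip_width: 0.587
```

Run:
```python
from h import *
s=ctrl.sense(); a=np.radians(67.5); print(s['time_s'],s['eef_pos'],s['joints'][5],s['ee_rot']); go(s,[522.2,77.3,67],[np.cos(a),np.sin(a)])
```

```text
20.0 [522.88772301  77.83269308 210.69411527] -1.252778461231638 [-6.42551709e-05  8.31297629e-01  5.55827530e-01 -6.19024583e-05]
shift [ -0.8  -0.4 143.7] dist 143.7
yaw 0.04 q6 now -1.252778461231638
tilt fix rotvec deg [-0.01  0.   -0.  ]
```

>>> {"fn": "play_rows", "kwargs": {
  "motion": [
    [[-0.8,-0.4,0],[0,0,0]],
    [[0,0,12],[0,0,0]],
    [[0,0,20],[0,0,0]],
    [[0,0,20],[0,0,0]],
    [[0,0,20],[0,0,0]],
    [[0,0,20],[0,0,0]],
    [[0,0,14],[0,0,0]],
    [[0,0,12],[0,0,0]],
    [[0,0,10],[0,0,0]],
    [[0,0,8],[0,0,0]],
    [[0,0,5],[0,0,0]],
    [[0,0,3],[0,0,0]],
    [[0,0,0],[0,0,0]],
    [[0,0,0],[0,0,0]]
  ]
}}

```text
time_s: 21.17
eef_pos: [522.6, 76.7, 67.2]
ee_rot: [0.0, 0.831, 0.557, 0.0]
force: [0.1, 0.7, 0.5]
grip_width: 0.583
```

>>> {"fn": "play_rows", "kwargs": {
  "motion": [
    [[0,0,0],[0,0,0]],
    [[0,0,0],[0,0,0]],
    [[0,0,0],[0,0,0]],
    [[0,0,0],[0,0,0]],
    [[0,0,0],[0,0,0]],
    [[0,0,0],[0,0,0]],
    [[0,0,0],[0,0,0]],
    [[0,0,0],[0,0,0]]
  ],
  "fingers": 5,
  "squeeze": 40
}}

```text
time_s: 21.83
eef_pos: [523.2, 78.3, 67.6]
ee_rot: [-0.0, 0.831, 0.557, 0.002]
force: [3.9, 11.7, 2.5]
grip_width: 0.176
```

>>> {"fn": "play_rows", "kwargs": {
  "motion": [
    [[1,0,0],[0,0,0]],
    [[0.7,0,0],[0,0,0]],
    [[0,0,0],[0,0,2.8]],
    [[0,0,0],[0,0,6]],
    [[0,0,0],[0,0,6]],
    [[0,0,0],[0,0,6]],
    [[0,0,0],[0,0,6]],
    [[0,0,0],[0,0,6]],
    [[0,0,0],[0,0,6]],
    [[0,0,0],[0,0,6]],
    [[0,0,0],[0,0,6]],
    [[0,0,0],[0,0,6]],
    [[0,0,0],[0,0,6]],
    [[0,0,0],[0,0,6]],
    [[0,0,0],[0,0,6]],
    [[0,0,0],[0,0,6]],
    [[0,0,0],[0,0,6]],
    [[0,0,0],[0,0,4]],
    [[0,0,0],[0,0,3]],
    [[0,0,0],[0,0,0]]
  ]
}}

```text
time_s: 23.5
eef_pos: [523.0, 78.7, 67.6]
ee_rot: [-0.0, 0.974, -0.228, 0.0]
force: [-1.5, 3.9, 6.5]
grip_width: 0.177
```

>>> {"fn": "play_rows", "kwargs": {
  "motion": [
    [[0,0,0],[0,0,0]],
    [[0,0,0],[0,0,0]],
    [[0,0,0],[0,0,0]],
    [[0,0,0],[0,0,0]]
  ]
}}

```text
time_s: 23.83
eef_pos: [523.0, 78.7, 67.6]
ee_rot: [-0.0, 0.974, -0.226, 0.0]
force: [-1.5, 3.1, 7.0]
grip_width: 0.173
```

Run:
```python
from h import *
s=ctrl.sense(); print(s['time_s'],s['eef_pos'],s['force'],s['wrist_torque'],s['joints'][5]); a=np.radians(180-116.4+90); go(s,s['eef_pos'],[np.cos(a),np.sin(a)])
```

```text
23.8333 [523.03985059  78.69061835  67.55757657] [-1.52127775  3.10933824  7.00153132] [ 0.59651435  0.60487451 -0.12662935] 0.3834008759849109
shift [0. 0. 0.] dist 0.0
yaw 0.23 q6 now 0.3834008759849109
tilt fix rotvec deg [-0.05 -0.01  0.  ]
```

Target angle reached to within 0.2°. Now release, lift and verify.

>>> {"fn": "play_rows", "kwargs": {
  "motion": [
    [[0,0,0],[0,0,0]],
    [[0,0,0],[0,0,0]],
    [[0,0,0],[0,0,0]],
    [[0,0,0],[0,0,0]],
    [[0,0,0],[0,0,0]],
    [[0,0,-8],[0,0,0]],
    [[0,0,-20],[0,0,0]],
    [[0,0,-25],[0,0,0]],
    [[0,0,-25],[0,0,0]],
    [[0,0,-25],[0,0,0]],
    [[0,0,-25],[0,0,0]],
    [[0,0,-15],[0,0,0]],
    [[0,0,0],[0,0,0]],
    [[0,0,0],[0,0,0]],
    [[0,0,0],[0,0,0]]
  ],
  "fingers": 45
}}

```text
time_s: 25.08
eef_pos: [522.5, 78.3, 208.9]
ee_rot: [0.0, 0.974, -0.226, -0.001]
force: [0.3, 0.1, -0.2]
grip_width: 0.523
```

Run:
```python
from h import *
s,im=cap('wrist','w9'); print(s['time_s'],s['eef_pos'],s['ee_rot'],s['force'])
cm=cam('wrist',s); u=w2px(cm,[522.5,77.5,51]); u=u.astype(int)
m=cv2.inRange(cv2.cvtColor(im,cv2.COLOR_RGB2HSV),(0,150,60),(6,255,255)); m[300:]=0; n,l,st,ce=cv2.connectedComponentsWithStats(m)
for j in range(1,n):
    if st[j,4]>60: print('red',st[j],ce[j],px2w(cm,ce[j],54))
o=u-[100,75]; o=np.maximum(o,0); c=im[o[1]:o[1]+150,o[0]:o[0]+200]; print('origin',o); cv2.imwrite('pics/c9.png',cv2.resize(c[:,:,::-1],None,fx=4,fy=4,interpolation=cv2.INTER_CUBIC))
```

```text
25.0833 [522.46618858  78.31123139 208.92718286] [ 1.42853856e-04  9.74072218e-01 -2.26235950e-01 -7.67505018e-04] [ 0.27685832  0.07369259 -0.22933326]
red [315 139  12  24 286] [320.46153846 150.5       ] [544.87202703 122.52478251  54.        ]
origin [219 140]
```

View pics/c9.png

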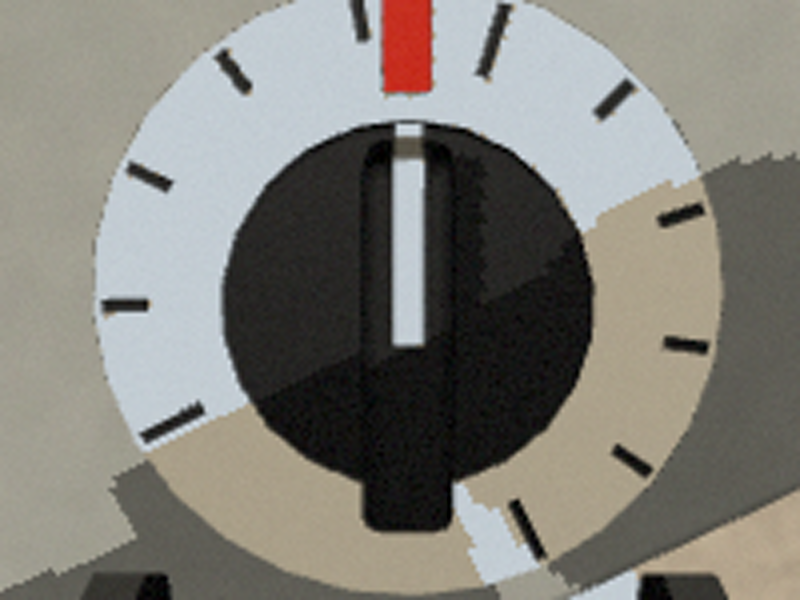

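The pointer, at crop (408,130–345), lines up with the red tab at (407,50). My picture allowance is used up, so I'll check the plate and bystanders numerically against the first top picture, then hand in.

Run:
```python
from h import *
s,im=cap('top','top9'); ct=cam('top'); a=cv2.imread('pics/top0.png')[:,:,::-1]
for n,z in dict(plate=55,ink_tin=70,iron_ring=12).items():
    for d in ctrl.spot_in('top',n)[:2]: u=np.array(d['position'])*[640,480]; print(n,round(d['p'],2),np.round(u),np.round(px2w(ct,u,z)))
for n,(x0,y0,x1,y1) in dict(tin=(200,110,245,155),knife=(310,110,440,165),ring=(292,290,340,340)).items():
    print(n,'mean diff',np.abs(a[y0:y1,x0:x1].astype(int)-im[y0:y1,x0:x1]).mean().round(1))
s=ctrl.sense(); print(s['force'],s['time_s'])
ctrl.finish_job()
```

```text
plate 0.94 [409. 351.] [ 287. -327.   55.]
plate 0.89 [484. 232.] [ 550. -489.   55.]
ink_tin 0.74 [225. 135.] [751.  92.  70.]
iron_ring 0.59 [316. 300.] [ 392. -123.   12.]
tin mean diff 3.9
knife mean diff 4.2
ring mean diff 3.9
[0.67937189 0.41973261 0.88453224] 25.3333
the job is handed in; nothing more can be done
```

The plate is seated in the copy station and the dimmer pointer is on the red tab. I handed the job in at 25.3 s of the 64 s allowed.

**Plate:** I gripped it across its 60 mm width, lifted it off the rack and pressed it down between the guides until it met the bed at about 25 N. The gripper height at that contact matched a plate lying flat. After release the wrist picture showed it square between guides and rollers. Its measured length was 127–129 mm, which fits a plate lying flat; still resting on the rollers it would have read about 138 mm.

**Roller snap not seen:** no rise in force showed between samples as the plate passed the rollers. That it is past both rests on the contact height and the picture, not on seeing the snap.

**Dimmer:** I turned it about 94° clockwise. The last close-up showed the white line in line with the red tab, within about 1° by eye.

**Bystanders:** the tin, knife and ring areas of the top picture differ from the start by about 4 grey levels, much the same in each.

**Checks that disagreed:**
- In the final top picture the plate detector's two best hits were the turquoise and a purple look-alike, not the seated plate.
- The detector placed the iron ring about 29 pixels from its first report. The ring area itself hardly changed and the arm never went near it, so I take this as detector error.
- I had used up my picture views by then, so I did not view that final top picture.

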